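Close up the valve modules and hold the link plug ready over them

ROBOT

A 7-joint arm with a two-finger parallel gripper is mounted at the origin on a cart in front of the work surface, level with it; the furniture and walls round the work are solid. World frame = base frame: x ahead of the robot, y to its left, z up, the work surface at z = 0. Lengths are in m, angles in degrees, forces in N, time in s.
With the tool pointing down it reaches from about 0.4 to 0.9 m from the base axis. Payload 5.5 kg.
Tool frame: the origin (TCP) lies on the mounting face of the last link; the fingertips stand 173 mm ahead of it and the grasp point (between the pads) lies 155 mm ahead of it; z points along the fingers, y is the direction in which the jaws open and shut (so a half turn about z gives the same grasp; the last joint's range is limited). The gripper opens to 85 mm and grips with 20 to 120 N. Pads are 22 mm wide; open, the fingers measure 114 mm over their backs; the gripper's body (76 mm by 85 mm) begins 54 mm behind the grasp point. The pads swing forward as they close: fully open they stand 13 mm farther back than shut.
Start: joints at [-59.29, 28.699, -24.465, 88.831, 12.651, 65.22, -12.049], TCP at [0.175, 0.626, 0.405] pointing down, gripper open.
Joint ranges: [-164.97, 164.97], [-17.58, 116.51], [-87.97, 89.64], [11.32, 138.91], [-80.73, 260.73], [10.89, 115.49], [-147.41, 147.41]. Speed limits (degrees/s): [147.25, 147.25, 180, 180, 180, 180, 180].

INTERFACE

Orientations are given as [roll, pitch, yaw] about the fixed x, y, z axes, in that order (R = Rz(yaw) Ry(pitch) Rx(roll)).
In Python, from plant import r gives the robot as it stands.
- The arm moves only by the tool step_arm, never from a script. Its argument "increments" is one flat list of numbers, 6 for each row, row after row: the shift along the tool's x, y, z in units of 50 mm (1.0 is 50 mm), then the turn, a rotation vector about the tool's x, y, z in units of 5 degrees (1.0 is 5 degrees). In form: [tx, ty, tz, rx, ry, rz, tx, ty, tz, rx, ry, rz, ...]. A call has 1 to 10 rows; each row is the pose to reach, as a shift and turn from the pose measured when the call began, along the tool's axes at that moment; what a row does not reach only later rows make up. A row lasts 1/10 s, in which the tool goes at most 50 mm and 8.59 degrees, less where a joint would pass 70% of its speed; a pose out of reach is approached as far as the arm can. A call with a gripper value outside its range is refused whole. "jaw" is the opening, from 0 (shut) to 1 (fully open), set as the call begins (left out, the last holds). The fingers move at their own pace and stop on an object; the grip force is fixed at half the most. Time passes only in rows, so rows that repeat a pose let the fingers close. It gives the time, the measured TCP pose, the force and the opening at its end, in the units of the state.
- r.get_state(): the state, without advancing time (a new reading comes with each control period).
- r.snapshot(name): name is "scene" or "top"; returns the picture (420x560x3 uint8, red, green, blue); there is no depth.
- r.camera_params(name): a dict with "fx", "fy", "cx", "cy" (pixels), "world_from_camera" (4x4, takes a point from camera to world coordinates). Camera axes: x right, y down, z forward; pixel columns grow to the right and rows downward; lengths in m; the calibration is good to about 2 mm. A picture is of the moment at which its call begins. camera_params takes no time and is no camera call.
- r.finish_job(): hands the job in, once; it reports no verdict.
Trained networks look in the newest picture that a camera, given by its name, has taken for a name from the list of things; names that differ only in an ending like _2 or _b are one class to them, and where a whole thing is asked for, a point or a joint stands for the part that bears it (a point fixed in the world has none). Each returns a list of dicts, best first, with "conf" (0 to 1); they miss things now and then, are a little off and sometimes report something else, mostly with a low value. They report only what shows in the picture. A call takes as long as a camera call. They do not tell look-alikes from the thing itself.
- r.spot_in(camera, thing): "xy" ([column, row] in pixels, amid what is visible of it).
The state is a dict: "time_s": time; "qpos": joint angles; "joint_velocities": joint speeds; "joint_efforts": joint torques, N m; "position": TCP position; "eef_rot": TCP orientation; "force": force on the tool from outside, world axes, zero at the start; "torque": the same for the moment, N m; "opening": finger opening in m.
Only numpy, scipy, OpenCV 4.12 (cv2) and the standard library are available. Lean on these libraries where they do the work, as an engineer would, in place of code of your own. Each camera call takes 0.05 s, during which the arm holds its last target. There are 200 camera calls.

TASK

Push the loose valve module along its channel until it butts flush against the fixed module with no gap left, and let go of it. Then pick up the four-pin link plug by its rib, lift it over the row of parts bins and stop with it level about one centimetre above the two modules, each pin over its socket, without touching them; finish while still holding it there. Do not disturb the bins or the oil bottle.

Things in the scene. Friction and masses are not known exactly. Their poses are not given: they have to be found in the camera images.
- rail: fixed aluminium channel, 260 long (x) x 80 wide (y); floor 8 mm thick; low lips along the sides, 63 apart, 14 mm high over the bench. Origin: centre of its underside. At its +x end: dark end stop (42 mm high over the bench) and, bolted against it, the fixed grey module (50 x 60 x 45, at x = 50 to 100 mm, top 53 mm over the bench). The loose module stands in the open rest, toward -x
- seam (a point): middle of the fixed module's top edge on its -x face, which the loose module must butt against: rail x = 50, y = 0, 53 mm over the bench; axes as the rail's (x along the channel, z up). Once the modules are butted, the link plug belongs centred over this point, long side along the channel
- module: loose grey module, twin of the fixed one: 50 (x, along the channel) x 60 (y) x 45 mm high, 0.18-0.35 kg, on the channel floor, 1.5 mm play at each lip, 20 to 60 mm short of the fixed one. Origin: centre of its underside; butted flush it is 25 mm to -x of the seam. Top of each module: two sockets, 14 mm wide and deep, at x = 0, y = +-15 mm from its centre
- plug: link plug standing on its pins: black plate 90 (x) x 50 (y) x 8 mm, four steel pins below, 8 mm thick, 12 long, at x = +-25, y = +-15 mm; grip rib on top, 60 long (x), 16 wide (y), 32 high. Origin: centre between the pin tips; plate underside 12, plate top 20, rib top 52 mm above it. 0.14-0.28 kg. Half-turn symmetric: fits either way round
- bin_screws: blue open parts bin, 154 (x) x 106 (y) x 64 mm high, loose, one of the row of two standing between the link plug (right) and the channel (left). Origin: centre of its underside
- bin_washers: yellow open parts bin, same size, the other one of the row; the two may be swapped. Origin: centre of its underside
- oil_bottle: white bottle with a red spout, 55 mm across, 190 mm high, loose, standing at the far right of the row of bins, beyond the plug. Origin: centre of its underside
Not all that is in view belongs to the job. What is shaped like the plug but green or purple is not meant. What is shaped like the module but blue or pink is not meant.

How it is judged (in metres and radians):
On the way, in this order (a step that is already met when the one before it is completed fails the run):
1. the loose module butts against the fixed one (gap under 2.5 mm) and the fingers have left it, the plug still standing where it was (x of module in the frame of seam above -0.0275 m and contact force between the fingers and module below 0.1 N and distance of plug from where it was at the start of the episode below 0.02 m), for 0.2 s.
2. the plug is held with its pin tips higher than the bins (over 75 mm), still more than 12 cm from the seam (height (world z) of plug above 0.075 m and horizontal distance between plug and seam above 0.12 m and contact force between the fingers and plug above 0.5 N), for 0.1 s.
At the end, for the whole second after the job is handed in: The modules are butted with a gap under 2.5 mm, and the gripper still holds the plug at rest, level and in line with the channel within 0.1 rad, centred over the seam within 6 mm, its pin tips 3 to 20 mm above the module tops; plug and gripper touch neither module (x of module in the frame of seam above -0.0275 m and angle between module's own z axis and vertical below 0.05 rad and horizontal distance between plug and seam below 0.006 m and angle between the x axis of plug and the x axis of rail, either way round below 0.1 rad and angle between plug's own z axis and vertical below 0.1 rad and z of plug in the frame of seam between 0.003 and 0.02 m and contact force between the fingers and plug above 0.5 N and contact force between each of plug, the arm and module below 0.1 N and contact force between plug and rail below 0.1 N and linear speed of plug below 0.02 m/s); the arm keeps its last pose, push and grip.
It fails at once if the plug touched a module or the channel (contact force between plug and module above 0.5 N or contact force between plug and rail above 0.5 N).
It fails at once if a bin or the oil bottle was shifted by more than 15 mm (distance of any of bin_screws, bin_washers, oil_bottle from where it was at the start of the episode above 0.015 m).
It fails at once if the oil bottle or a bin was tipped (angle between any of oil_bottle, bin_screws, bin_washers's own z axis and vertical above 0.2 rad).
It also fails if it takes over 64 s, if anything falls off the work surface, if the arm or the gripper's body presses on something with over 40 N, if the wrist force passes 120 N, or if a joint passes its speed limit or range.

## Working session

There is one attempt and no reset: what is moved stays moved. The work goes in short steps, Python scripts to look and compute and a tool call to move; the robot and the scene stay as the last step left them, time stands still between calls to the robot, and variables do not carry over. Pictures are saved under pics/ and viewed, about 8 in all and at most 12, crops included, and the job is handed in when it is done.

Besides the shell and the picture viewer there is one more tool, called after "Emit:" by a JSON object that holds its "api" and its "payload". step_arm: Moves the arm, as the interface text tells. Its arguments: {"type":"object","properties":{"increments":{"type":"array"},"jaw":{"type":"number"}},"required":["increments"]}

```bash
mkdir -p pics; ls
python3 - <<'E'
from plant import r
import cv2,numpy as np
s=r.get_state();print({k:np.round(s[k],3) for k in('time_s','position','eef_rot','force','opening')})
for c in('scene','top'):
    im=r.snapshot(c);cv2.imwrite(f'pics/{c}0.png',im[:,:,::-1])
    p=r.camera_params(c);print(c,p['fx'],p['fy'],p['cx'],p['cy'],np.round(p['world_from_camera'],3).tolist())
    for t in('rail','module','plug','bin_screws','bin_washers','oil_bottle'):
        print(t,[(np.round(d['xy']).tolist(),round(d['conf'],2)) for d in r.spot_in(c,t)])
E
```

```text
pics
{'time_s': np.float64(0.0), 'position': array([0.175, 0.626, 0.404]), 'eef_rot': array([-1.79889e+02, -4.00000e-03,  1.64373e+02]), 'force': array([ 0.797, -0.088, -0.123]), 'opening': np.float64(0.085)}
scene 383.999662659116 383.999662659116 282.46363008764587 215.4770004365281 [[0.707, -0.487, 0.514, -0.004], [-0.707, -0.505, 0.495, -0.5], [0.019, -0.713, -0.701, 0.833], [0.0, 0.0, 0.0, 1.0]]
rail [([229.0, 200.0], 0.58)]
module [([264.0, 203.0], 0.72), ([186.0, 181.0], 0.64), ([210.0, 198.0], 0.56)]
plug [([397.0, 311.0], 0.89), ([331.0, 289.0], 0.77), ([359.0, 343.0], 0.71), ([302.0, 226.0], 0.29)]
bin_screws [([300.0, 228.0], 0.81)]
bin_washers [([254.0, 258.0], 0.88)]
oil_bottle [([369.0, 229.0], 0.62)]
top 420.9553598462036 420.9553598462036 271.9348066704837 212.37832352537515 [[-0.012, -0.996, 0.085, 0.481], [-1.0, 0.012, -0.003, 0.042], [0.002, -0.085, -0.996, 1.213], [0.0, 0.0, 0.0, 1.0]]
rail [([192.0, 235.0], 0.86)]
module [([141.0, 252.0], 0.9), ([189.0, 251.0], 0.75), ([228.0, 212.0], 0.7)]
plug [([405.0, 216.0], 0.9), ([357.0, 241.0], 0.71), ([404.0, 266.0], 0.62)]
bin_screws [([287.0, 210.0], 0.78)]
bin_washers [([285.0, 272.0], 0.62), ([284.0, 209.0], 0.29)]
oil_bottle [([340.0, 170.0], 0.81)]
```

View pics/top0.png

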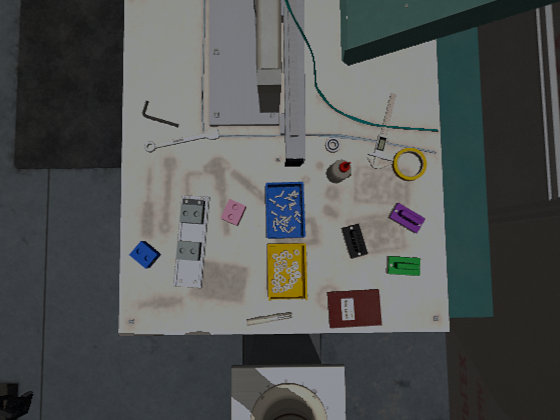

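View pics/scene0.png

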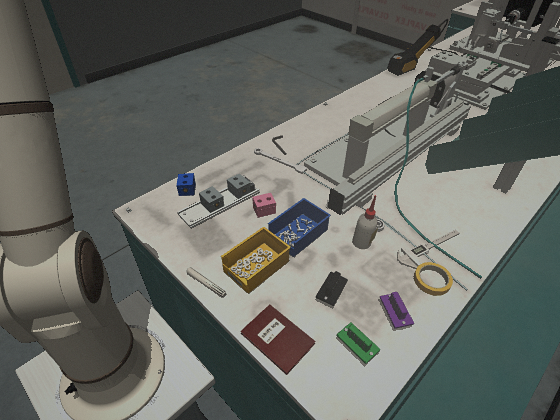

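Candidates (top view). Loose module: grey (189,251); not the fixed grey one (192,210), pink (233,212) or blue (145,254). Plug: black (354,240); not purple (407,217) or green (404,266). Next is a close crop of both.

```bash
cat > h.py <<'E'
import numpy as np,cv2
from plant import r
def ray(c,uv,z):
    p=r.camera_params(c);T=np.array(p['world_from_camera'])
    d=T[:3,:3]@np.array([(uv[0]-p['cx'])/p['fx'],(uv[1]-p['cy'])/p['fy'],1])
    return T[:3,3]+d*(z-T[2,3])/d[2]
def proj(c,X):
    p=r.camera_params(c);T=np.linalg.inv(np.array(p['world_from_camera']))
    q=(T[:3,:3]@np.atleast_2d(X).T).T+T[:3,3]
    return np.c_[q[:,0]/q[:,2]*p['fx']+p['cx'],q[:,1]/q[:,2]*p['fy']+p['cy']]
def crop(im,x0,y0,w,h,k):
    return cv2.resize(im[y0:y0+h,x0:x0+w],None,fx=k,fy=k,interpolation=cv2.INTER_CUBIC)
E
python3 - <<'E'
from h import *
im=cv2.imread('pics/top0.png')
a=crop(im,165,188,60,110,5.4);b=crop(im,328,210,88,110,5.4)
cv2.imwrite('pics/c1.png',np.hstack([a,b]))
g=cv2.cvtColor(im,cv2.COLOR_BGR2GRAY)
# plug: dark blob
m=np.zeros_like(g);m[215:265,335:375]=(g[215:265,335:375]<75);
n,l,st,ce=cv2.connectedComponentsWithStats(m);i=1+st[1:,4].argmax();print('plug blob',st[i],ce[i])
pts=np.argwhere(l==i)[:,::-1].astype(np.float32);print(cv2.minAreaRect(pts))
E
```

```text
plug blob [341 224  27  35 578] [354.05882353 240.71280277]
((354.0412902832031, 240.63763427734375), (32.470314025878906, 18.29448127746582), 73.3007583618164)
```

View pics/c1.png

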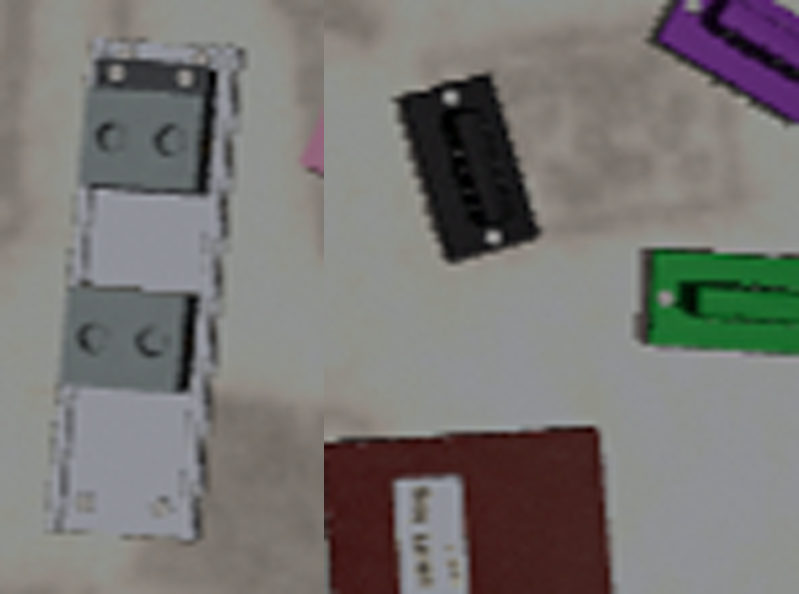

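The crop confirms the choices: grey loose module (top centre about crop (125,340)), fixed module against the dark end stop, black plug. Next I fit the rail, module and plug poses to the corners.

```bash
cat >> h.py <<'E'
from scipy.optimize import least_squares
def world(p,L):
    c,s=np.cos(p[2]),np.sin(p[2]);L=np.array(L,float)
    return np.c_[p[0]+c*L[:,0]-s*L[:,1],p[1]+s*L[:,0]+c*L[:,1],L[:,2]]
def fit(obs,p0):
    f=lambda p:np.concatenate([(proj(c,world(p,L))-U).ravel() for c,L,U in obs])
    q=least_squares(f,p0,loss='soft_l1');return q.x,np.round(f(q.x).reshape(-1,2),1)
E
python3 - <<'E'
from h import *
u=lambda P,x0=165,y0=188:(np.array(P)+.5)/5.4-.5+[x0,y0]
# rail x up in image; y left
L=[(.130,.04,.014),(.130,-.04,.014),(-.130,.04,.014),(-.130,-.04,.014),(.05,.03,.053),(.05,-.03,.053),(.1,.03,.053)]
U=u([(95,38),(243,45),(50,530),(197,540),(78,187),(195,193),(88,87)])
rail,e=fit([('top',L,U)],[.5,.26,0]);print('rail',rail[:2],np.degrees(rail[2]),e.tolist())
L=[(.025,.03,.053),(.025,-.03,.053),(-.025,.03,.053),(-.025,-.03,.053)]
U=u([(70,288),(190,294),(62,385),(180,390)])
mod,e=fit([('top',L,U)],[.4,.26,0]);print('mod',mod[:2],np.degrees(mod[2]),e.tolist())
L=[(.045,.025,.02),(.045,-.025,.02),(-.045,-.025,.02),(-.045,.025,.02)]
U=u([(400,97),(492,73),(540,235),(452,262)],328-60,210)
plug,e=fit([('top',L,U)],[.4,-.2,.2]);print('plug',plug[:2],np.degrees(plug[2]),e.tolist())
R=np.array([[np.cos(rail[2]),-np.sin(rail[2])],[np.sin(rail[2]),np.cos(rail[2])]])
print('seam',rail[:2]+R@[.05,0],'mod in rail',R.T@(mod[:2]-rail[:2]))
for n,p in(('screws',(287,210)),('washers',(285,272))):print(n,ray('top',p,.03))
print('bottle',ray('top',(340,170),.1))
im=cv2.imread('pics/scene0.png')
K=4
def draw(p,L,col):
    for q in proj('scene',world(p,L)):
        cv2.circle(im2,tuple(int(round(v)) for v in ((q+.5-[170,165])*K-.5)),3,col,-1)
im2=crop(im,170,165,190,145,K)
box=lambda a,b,c,d,z:[(a,c,z),(a,d,z),(b,c,z),(b,d,z)]
draw(rail,box(-.13,.13,-.04,.04,.014),(0,0,255));draw(rail,box(.05,.1,-.03,.03,.053),(0,255,0))
draw(mod,box(-.025,.025,-.03,.03,.053),(255,0,255));draw(plug,box(-.045,.045,-.025,.025,.02),(0,0,255));draw(plug,box(-.03,.03,-.008,.008,.052),(0,255,0))
cv2.imwrite('pics/c2.png',im2)
E
```

```text
rail [0.50531516 0.26805742] -4.769641535661044 [[-0.7, -0.2], [-0.3, 0.5], [-0.7, 0.2], [0.4, 0.4], [0.4, -0.6], [0.4, -0.2], [0.2, -0.1]]
mod [0.47824089 0.27036454] -4.018957292418837 [[0.1, -0.3], [-0.4, -0.1], [0.1, 0.0], [0.1, 0.4]]
plug [ 0.50060886 -0.19520354] 15.367013270335638 [[0.1, 0.0], [-0.1, -0.4], [0.3, 0.2], [-0.3, 0.1]]
seam [0.55514201 0.26389993] mod in rail [-2.71723425e-02  4.79128062e-05]
screws [ 0.58838169 -0.00426872  0.03      ]
washers [0.41496801 0.00392366 0.03      ]
bottle [ 0.68787939 -0.14505904  0.1       ]
```

View pics/c2.png

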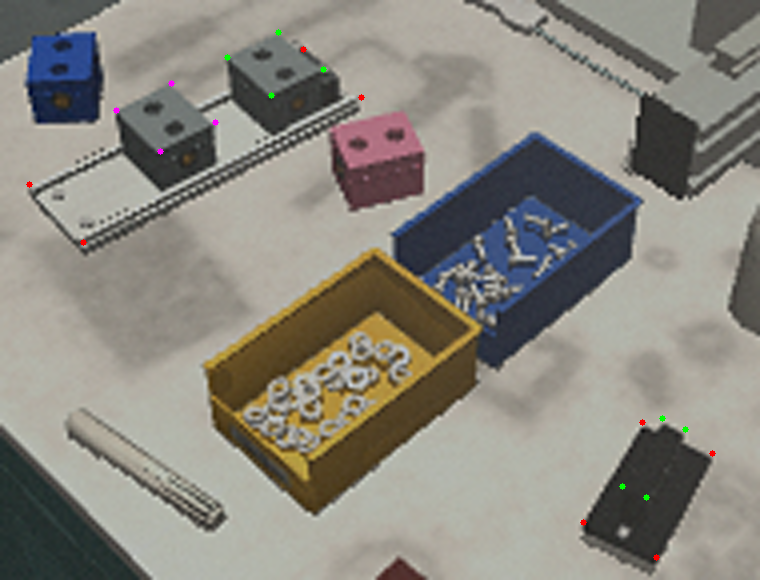

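Overlay: rail, module and plug corners land within about 1.3 px (roughly 2 mm, up-image) in the second camera, within the stated calibration error. Next is the approach behind the loose module, jaws shut, tool x along the channel.

```bash
cat >> h.py <<'E'
from scipy.spatial.transform import Rotation as Ro
RAIL=np.array([.5053,.2681,np.radians(-4.77)])
def R2(a):return np.array([[np.cos(a),-np.sin(a)],[np.sin(a),np.cos(a)]])
def rw(x,y=0):return RAIL[:2]+R2(RAIL[2])@[x,y]
def inc(pos,yaw):
    s=r.get_state();R=Ro.from_euler('xyz',s['eef_rot'],degrees=True)
    T=Ro.from_euler('xyz',[180,0,yaw],degrees=True)
    rv=np.degrees((R.inv()*T).as_rotvec())/5
    print('inc',np.round(R.inv().apply(np.array(pos)-s['position'])/.05,3).tolist(),np.round(rv,3).tolist())
E
python3 - <<'E'
from h import *
p=rw(-.085);print(p);inc([*p,.405],175.23)
E
```

```text
[0.42059439 0.27516827]
inc [-6.618, -5.434, -0.006] [0.001, 0.0, -2.172]
```

Emit:
{"api": "step_arm", "payload": {"increments": [-0.7, -0.57, 0, 0, 0, -0.22, -1.4, -1.14, 0, 0, 0, -0.45, -2.1, -1.71, 0, 0, 0, -0.7, -2.8, -2.3, 0, 0, 0, -0.9, -3.5, -2.87, 0, 0, 0, -1.15, -4.2, -3.45, 0, 0, 0, -1.4, -4.9, -4.02, 0, 0, 0, -1.6, -5.6, -4.6, 0, 0, 0, -1.85, -6.2, -5.1, 0, 0, 0, -2.05, -6.62, -5.43, 0, 0, 0, -2.17], "jaw": 0}}

```text
time_s: 1.7
position: [0.4223, 0.2724, 0.405]
eef_rot: [-180.0, 0.1, 175.1]
force: [1.0, 0.5, 0.2]
opening: -0.0001
```

Emit:
{"api": "step_arm", "payload": {"increments": [0.04, 0.05, 0.9, 0, 0, 0, 0.04, 0.05, 1.8, 0, 0, 0, 0.04, 0.05, 2.7, 0, 0, 0, 0.04, 0.05, 3.5, 0, 0, 0, 0.04, 0.05, 4.0, 0, 0, 0, 0.04, 0.05, 4.16, 0, 0, 0, 0.04, 0.05, 4.16, 0, 0, 0]}}

```text
time_s: 2.4
position: [0.4205, 0.2748, 0.1963]
eef_rot: [-179.9, -0.0, 175.1]
force: [0.4, -0.3, 0.2]
opening: -0.0
```

Run:
```python
from h import *
im=r.snapshot('scene')[:,:,::-1].copy();cv2.imwrite('pics/s2.png',im)
cv2.imwrite('pics/c3.png',crop(im,150,130,190,140,4))
s=r.get_state();print(s['position'],s['force'],(R2(RAIL[2]).T@(s['position'][:2]-RAIL[:2])))
```

```text
[0.42105476 0.27523544 0.19745053] [-0.93776659  0.33233618  0.51650167] [-0.08454681  0.00010522]
```

View pics/c3.png

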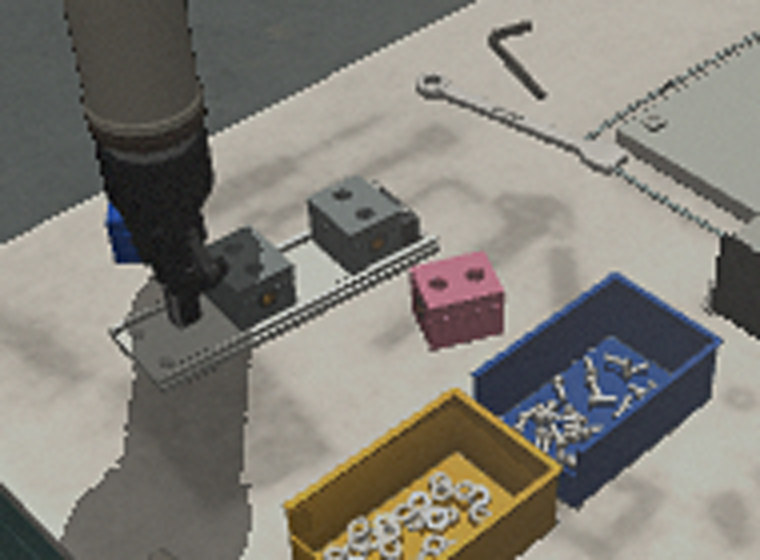

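Emit:
{"api": "step_arm", "payload": {"increments": [-0.15, 0, 0, 0, 0, 0, -0.3, 0, 0, 0, 0, 0, -0.45, 0, 0, 0, 0, 0, -0.6, 0, 0, 0, 0, 0, -0.75, 0, 0, 0, 0, 0, -0.9, 0, 0, 0, 0, 0, -1.05, 0, 0, 0, 0, 0, -1.15, 0, 0, 0, 0, 0, -1.25, 0, 0, 0, 0, 0, -1.3, 0, 0, 0, 0, 0]}}

```text
time_s: 3.45
position: [0.4864, 0.2694, 0.1974]
eef_rot: [-180.0, 0.1, 175.1]
force: [-1.5, 0.1, 1.5]
opening: -0.0001
```

Emit:
{"api": "step_arm", "payload": {"increments": [-0.03, 0, 0, 0, 0, 0, -0.06, 0, 0, 0, 0, 0, -0.08, 0, 0, 0, 0, 0, -0.1, 0, 0, 0, 0, 0]}}

```text
time_s: 3.85
position: [0.4914, 0.269, 0.1973]
eef_rot: [-180.0, 0.1, 175.1]
force: [-1.0, -0.1, -1.3]
opening: -0.0
```

Emit:
{"api": "step_arm", "payload": {"increments": [-0.02, 0, 0, 0, 0, 0, -0.04, 0, 0, 0, 0, 0, -0.06, 0, 0, 0, 0, 0, -0.06, 0, 0, 0, 0, 0]}}

```text
time_s: 4.25
position: [0.4942, 0.2688, 0.1973]
eef_rot: [-180.0, 0.1, 175.1]
force: [-2.4, -0.8, 1.2]
opening: -0.0002
```

Emit:
{"api": "step_arm", "payload": {"increments": [-0.02, 0, 0, 0, 0, 0, -0.04, 0, 0, 0, 0, 0, -0.04, 0, 0, 0, 0, 0]}}

```text
time_s: 4.55
position: [0.4947, 0.2689, 0.1972]
eef_rot: [-179.9, -0.1, 175.1]
force: [-6.7, 0.4, 5.1]
opening: 0.0
```

Emit:
{"api": "step_arm", "payload": {"increments": [-0.03, 0, 0, 0, 0, 0, -0.06, 0, 0, 0, 0, 0, -0.08, 0, 0, 0, 0, 0]}}

```text
time_s: 4.85
position: [0.4957, 0.2692, 0.1968]
eef_rot: [-179.8, -0.5, 175.2]
force: [-13.5, -0.3, 8.2]
opening: 0.0001
```

Force rises with almost no travel, so the module is butted. I back off, then rise.

Emit:
{"api": "step_arm", "payload": {"increments": [0.3, 0, 0, 0, 0, 0, 0.8, 0, 0, 0, 0, 0, 1.2, 0, 0, 0, 0, 0, 1.2, 0, -0.8, 0, 0, 0, 1.2, 0, -1.7, 0, 0, 0, 1.2, 0, -2.6, 0, 0, 0, 1.2, 0, -3.5, 0, 0, 0, 1.2, 0, -4.4, 0, 0, 0, 1.2, 0, -5.0, 0, 0, 0, 1.2, 0, -5.0, 0, 0, 0]}}

```text
time_s: 5.85
position: [0.4399, 0.2758, 0.453]
eef_rot: [179.9, 0.1, 175.2]
force: [0.2, -0.5, -0.3]
opening: 0.0006
```

Run:
```python
from h import *
im=r.snapshot('scene')[:,:,::-1].copy();cv2.imwrite('pics/s4.png',im)
t=r.snapshot('top')[:,:,::-1].copy();cv2.imwrite('pics/t4.png',t)
cv2.imwrite('pics/c4.png',np.hstack([crop(im,185,155,100,110,4),crop(t,165,183,100,110,4)]))
s=r.get_state();print(s['position'],s['force'],s['eef_rot'])
for y in(15.37,195.37): inc([.5006,-.1952,.45],y)
```

```text
[0.43863931 0.27480934 0.44831646] [-0.41569044  0.00756196 -1.01471695] [-179.86199178   -0.28845466  175.16679972]
inc [-2.027, -9.262, -0.022] [-0.087, 0.024, 31.959]
inc [-2.027, -9.262, -0.022] [-0.017, -0.062, -4.041]
```

View pics/c4.png

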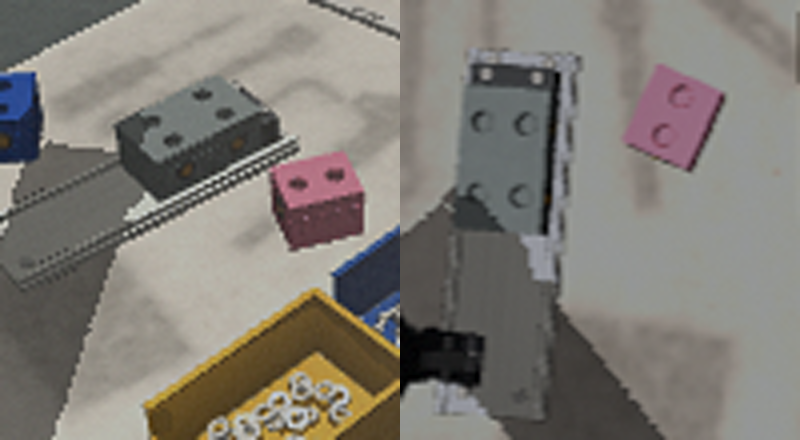

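The modules are butted with no visible gap (seam about crop (505,158) in the top half). Next I go above the plug with the jaws half open.

Emit:
{"api": "step_arm", "payload": {"increments": [-0.2, -0.93, 0, 0, 0, -0.4, -0.4, -1.85, 0, 0, 0, -0.8, -0.6, -2.78, 0, 0, 0, -1.2, -0.8, -3.7, 0, 0, 0, -1.6, -1.0, -4.63, 0, 0, 0, -2.0, -1.2, -5.55, 0, 0, 0, -2.4, -1.4, -6.48, 0, 0, 0, -2.8, -1.6, -7.4, 0, 0, 0, -3.2, -1.8, -8.4, 0, 0, 0, -3.6, -2.03, -9.26, 0, 0, 0, -4.04], "jaw": 0.55}}

```text
time_s: 6.95
position: [0.5, -0.1978, 0.4472]
eef_rot: [-180.0, -0.5, -164.6]
force: [1.1, 0.2, -0.6]
opening: 0.047
```

Run:
```python
from h import *
inc([.5000,-.1957,.235],195.37)
```

```text
inc [-0.047, 0.041, 4.244] [-0.001, -0.094, 0.003]
```

Emit:
{"api": "step_arm", "payload": {"increments": [-0.02, 0.04, 0.9, 0, 0, 0, -0.04, 0.04, 1.8, 0, 0, 0, -0.04, 0.04, 2.7, 0, 0, 0, -0.04, 0.04, 3.5, 0, 0, 0, -0.04, 0.04, 4.1, 0, 0, 0, -0.04, 0.04, 4.24, 0, 0, 0, -0.04, 0.04, 4.24, 0, 0, 0]}}

```text
time_s: 7.65
position: [0.4987, -0.1957, 0.2333]
eef_rot: [179.9, -0.7, -164.6]
force: [-0.8, -0.1, 0.6]
opening: 0.047
```

Run:
```python
from h import *
im=r.snapshot('scene')[:,:,::-1].copy();cv2.imwrite('pics/s5.png',im)
t=r.snapshot('top')[:,:,::-1].copy();cv2.imwrite('pics/t5.png',t)
cv2.imwrite('pics/c5.png',np.hstack([crop(im,285,210,100,110,4),crop(t,310,183,100,110,4)]))
inc([.5000,-.1957,.198],195.37);print(r.get_state()['position'])
```

```text
inc [-0.003, 0.01, 0.76] [-0.011, -0.082, 0.002]
[ 0.50026768 -0.19611792  0.23602452]
```

View pics/c5.png

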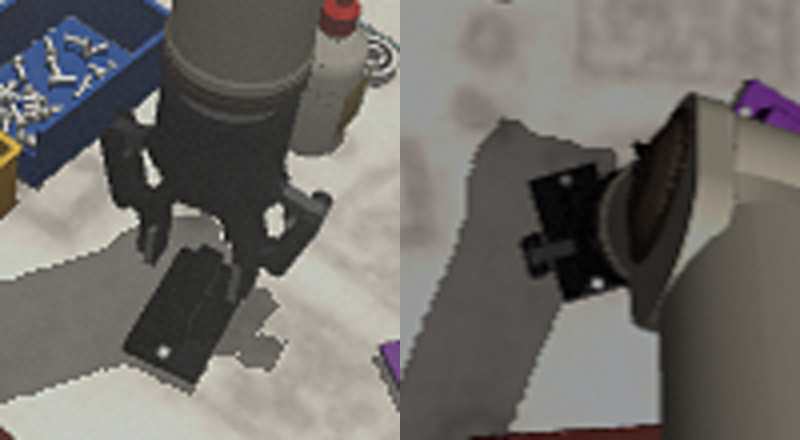

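The fingers straddle the rib, one on each side and aligned with it. I descend and grip.

Emit:
{"api": "step_arm", "payload": {"increments": [0, 0.01, 0.25, 0, -0.08, 0, 0, 0.01, 0.5, 0, -0.08, 0, 0, 0.01, 0.7, 0, -0.08, 0, 0, 0.01, 0.76, 0, -0.08, 0, 0, 0.01, 0.76, 0, -0.08, 0]}}

```text
time_s: 8.25
position: [0.4997, -0.1957, 0.1976]
eef_rot: [-180.0, -0.1, -164.6]
force: [-0.5, -0.5, 0.2]
opening: 0.0471
```

Emit:
{"api": "step_arm", "payload": {"increments": [0, 0, 0, 0, 0, 0, 0, 0, 0, 0, 0, 0, 0, 0, 0, 0, 0, 0, 0, 0, 0, 0, 0, 0, 0, 0, 0, 0, 0, 0, 0, 0, 0, 0, 0, 0, 0, 0, 0, 0, 0, 0], "jaw": 0}}

```text
time_s: 8.95
position: [0.5, -0.1957, 0.1981]
eef_rot: [-180.0, -0.0, -164.6]
force: [-0.6, 0.7, 5.9]
opening: 0.015
```

Emit:
{"api": "step_arm", "payload": {"increments": [0, 0, -0.2, 0, 0, 0, 0, 0, -0.6, 0, 0, 0, 0, 0, -1.2, 0, 0, 0, 0, 0, -1.8, 0, 0, 0, 0, 0, -2.4, 0, 0, 0, 0, 0, -3.0, 0, 0, 0, 0, 0, -3.4, 0, 0, 0, 0, 0, -3.6, 0, 0, 0, 0, 0, -3.6, 0, 0, 0, 0, 0, -3.6, 0, 0, 0]}}

```text
time_s: 9.95
position: [0.4994, -0.1954, 0.3772]
eef_rot: [180.0, -0.1, -164.6]
force: [0.7, 0.3, -3.0]
opening: 0.0151
```

Run:
```python
from h import *
s=r.get_state();print(s['position'],s['force'],s['opening'])
p=rw(.05);print(p);inc([*p,.378],175.23)
```

```text
[ 0.49944311 -0.19538212  0.37716251] [ 0.71798748  0.32173004 -2.96591613] 0.015132419308587827
[0.55512683 0.2639422 ]
inc [-3.511, 8.562, -0.022] [-0.003, -0.02, 4.031]
```

Emit:
{"api": "step_arm", "payload": {"increments": [-0.18, 0.43, 0, 0, 0, 0.2, -0.5, 1.2, 0, 0, 0, 0.56, -0.84, 2.05, 0, 0, 0, 0.97, -1.19, 2.91, 0, 0, 0, 1.37, -1.54, 3.77, 0, 0, 0, 1.77, -1.9, 4.62, 0, 0, 0, 2.18, -2.25, 5.48, 0, 0, 0, 2.58, -2.6, 6.34, 0, 0, 0, 2.98, -2.95, 7.19, 0, 0, 0, 3.39, -3.27, 7.96, 0, 0, 0, 3.75]}}

```text
time_s: 10.95
position: [0.5507, 0.234, 0.3747]
eef_rot: [-179.9, -0.3, 176.6]
force: [1.0, 0.0, -1.3]
opening: 0.0151
```

Run:
```python
from h import *
s=r.get_state();print(s['position'],s['force'],s['opening'])
p=rw(.05);inc([*p,.30],175.23)
```

```text
[0.55073007 0.23398717 0.37473717] [ 1.04252753  0.00735021 -1.29626403] 0.015073508044428193
inc [-0.06, 0.605, 1.494] [-0.018, -0.056, 0.277]
```

Emit:
{"api": "step_arm", "payload": {"increments": [-0.03, 0.3, 0.2, 0, -0.03, 0.14, -0.06, 0.5, 0.6, 0, -0.05, 0.28, -0.06, 0.6, 1.0, 0, -0.05, 0.28, -0.06, 0.6, 1.3, 0, -0.05, 0.28, -0.06, 0.6, 1.49, 0, -0.05, 0.28, -0.06, 0.6, 1.49, 0, -0.05, 0.28, -0.06, 0.6, 1.49, 0, -0.05, 0.28]}}

```text
time_s: 11.65
position: [0.5555, 0.263, 0.3002]
eef_rot: [-179.9, -0.0, 175.2]
force: [0.4, 0.3, -1.8]
opening: 0.0151
```

Run:
```python
from h import *
P=[]
for i in range(3): s=r.get_state();P.append(s['position']);im=r.snapshot('scene')[:,:,::-1].copy()
t=r.snapshot('top')[:,:,::-1].copy();s=r.get_state();P.append(s['position'])
p=np.mean(P,0);print(np.round(P,4).tolist(),p,s['eef_rot'],s['force'])
cv2.imwrite('pics/s6.png',im);cv2.imwrite('pics/t6.png',t)
K=6
def ov(c,x0,y0,w,h,img):
    o=crop(img,x0,y0,w,h,K)
    def d(pp,L,col):
        for q in proj(c,world(pp,L)): cv2.circle(o,tuple(int(round(v)) for v in((q+.5-[x0,y0])*K-.5)),2,col,-1)
    box=lambda a,b,c,d,z:[(a,c,z),(a,d,z),(b,c,z),(b,d,z)]
    yaw=np.radians(s['eef_rot'][2]-180);zb=p[2]-.198
    d(RAIL,box(0,.1,-.03,.03,.053),(0,255,0));d(RAIL,box(-.13,.13,-.04,.04,.014),(0,0,255))
    d([p[0],p[1],yaw],box(-.045,.045,-.025,.025,zb+.02),(0,255,255));d([p[0],p[1],yaw],box(-.025,.025,-.015,.015,zb),(255,0,255))
    return o
cv2.imwrite('pics/c6.png',np.hstack([ov('scene',195,140,70,95,im),ov('top',160,180,62,95,t)]))
```

```text
[[0.5555, 0.263, 0.3002], [0.5557, 0.2632, 0.3009], [0.5558, 0.2634, 0.3013], [0.5556, 0.2636, 0.3013]] [0.55563166 0.2633216  0.300946  ] [-1.79962135e+02  7.29394591e-02  1.75186697e+02] [ 0.36881663 -0.18710739 -1.87160174]
```

View pics/c6.png

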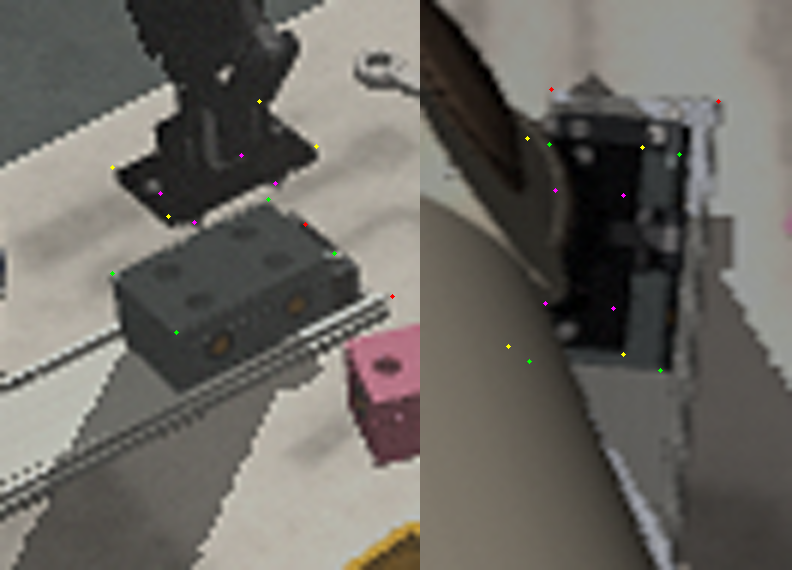

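The plug hangs level over the butted pair. Plug and module overlays are offset by about the same 1 px, so they agree relative to each other to about 1 mm. I lower to about 12 mm and compare again.

Emit:
{"api": "step_arm", "payload": {"increments": [0.01, 0.01, 0.15, 0, 0, 0, 0.01, 0.01, 0.35, 0, 0, 0, 0.01, 0.01, 0.55, 0, 0, 0, 0.01, 0.01, 0.68, 0, 0, 0, 0.01, 0.01, 0.74, 0, 0, 0, 0.01, 0.01, 0.74, 0, 0, 0, 0.01, 0.01, 0.74, 0, 0, 0]}}

```text
time_s: 12.55
position: [0.5553, 0.2642, 0.2644]
eef_rot: [-180.0, 0.1, 175.2]
force: [-0.7, -0.2, -2.2]
opening: 0.0149
```

Run:
```python
from h import *
P=[]
for i in range(4): im=r.snapshot('scene')[:,:,::-1].copy();s=r.get_state();P.append(s['position'])
p=np.mean(P,0);print(p,s['eef_rot'],s['force'],s['opening'])
cv2.imwrite('pics/s7.png',im);x0,y0,K=200,155,9
o=crop(im,x0,y0,66,66,K)
cv2.imwrite('pics/c7.png',cv2.convertScaleAbs(o,alpha=1.6,beta=15))
yaw=np.radians(s['eef_rot'][2]-180);zb=p[2]-.198
f=lambda pp,L:np.round((proj('scene',world(pp,L))+.5-[x0,y0])*K-.5).tolist()
box=lambda a,b,c,d,z:[(a,c,z),(a,d,z),(b,c,z),(b,d,z)]
print('mod',f(RAIL,box(0,.1,-.03,.03,.053)));print('seamR',f(RAIL,[(.05,-.03,.053),(.05,-.03,.008)]))
print('plate',f([*p[:2],yaw],box(-.045,.045,-.025,.025,zb+.02)));print('pins',f([*p[:2],yaw],box(-.025,.025,-.015,.015,zb)))
```

```text
[0.55542035 0.26421278 0.26474479] [-1.79987391e+02  1.13951177e-01  1.75184629e+02] [ 0.06575369 -0.22014106 -2.58088723] 0.015384757825086751
mod [[220.0, 364.0], [123.0, 275.0], [456.0, 245.0], [357.0, 163.0]]
seamR [[341.0, 304.0], [349.0, 400.0]]
plate [[215.0, 273.0], [133.0, 200.0], [432.0, 168.0], [348.0, 99.0]]
pins [[253.0, 280.0], [204.0, 236.0], [372.0, 222.0], [322.0, 180.0]]
```

View pics/c7.png

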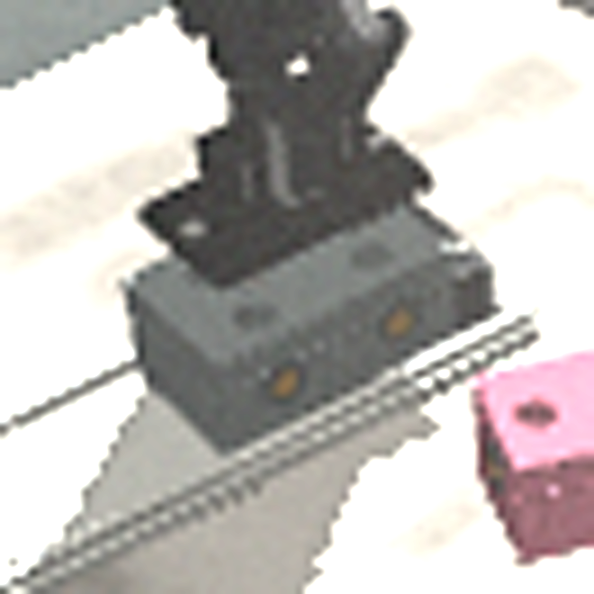

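Predicted pins dropped to the module top, with the camera's 6 px bias, give (255,315) and (374,257). The sockets seen are at (255,315) and (372,257). Alignment agrees well under 1 mm, with pins about 13 mm up, so I hand in.

Run:
```python
from plant import r
print(r.finish_job())
```

```text
the job is handed in; nothing more can be done
None
```

I pushed the loose module flush against the fixed one and backed off. I then gripped the black plug by its rib, carried it over the bins and handed in while holding it above the seam, at about 13 s of the 64 allowed. The interface gives no verdict, so the result rests on these checks:

- **Modules butted:** the push force rose to about 13 N with hardly any further travel. After the fingers left, both cameras showed no visible gap.
- **Plug held:** the opening stayed at 15 mm on the rib, the tool was level within about 0.1°, and its yaw was in line with the fitted channel direction.
- **Alignment:** the predicted pin positions matched the two visible sockets within about 0.2 px, which is under 1 mm. The other two sockets were hidden under the plug. The pin tips are about 13 mm above the module tops, worked out from the tool height.
- **Disagreement:** my positions, fitted from the top view, lie about 1 px (2 mm) off in the scene view. The shift is nearly the same for plug and modules, so it hardly affects where one sits over the other.
- **Not measured:** I did not re-measure the bins or the bottle at the end. The path kept clear of them.

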